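Shut and latch the fume filter box

TASK

The fume extractor's filter has been changed: lower the white lid gently onto its seal, lay the bar of the latch's wire bail into the groove of the keeper on the lid's front, then press the red-ended lever down flat against the box so that the latch locks over centre and pulls the lid tight. How far the keeper stands out is set differently on every box, so feel for the groove with a light touch and do not force the bail, the keeper or the lever; leave the other things on the bench where they are.

Things in the scene. Friction and masses are not known exactly. Their poses are not given: they have to be found in the camera images.
- filter_box: Blue steel filter box fixed to the bench: 180 deep (x), 260 wide (y), rim 165 high; origin under its centre, z up. Its front face (x = -90) looks to -x and carries the toggle latch on the middle line y = 0; the lid hinge runs along y at x = 90, z = 169. A hose spigot sticks out 42 on the +y side. All mm, box frame.
- lever (a joint): Latch lever, 79 long and 30 wide, on a pivot along y at x = -114, y = 0, z = 125 of the box frame. 0 = hanging flat against the box (home stop); grows as the end swings out and up (1.57 = level, towards -x), up to 2.5. Stiff pivot: stays where left. Starts 0.6 to 0.95. With the bail loaded it must pass dead centre near 0.3, then snaps home; about 5 N on the red end does it, over 30 N is too much.
- bail (a joint): Wire bail: U loop of 5 mm round wire, 45 wide outside (legs at y = -20 and +20), 70 from its pivot to the bar's axis. Pivots along y on the lever, 14 from the lever's pivot, 0.31 rad behind the lever's own line; its lean outward from vertical is (bail - lever + 0.06) rad. Stiff pivot: stays where left, and moving the bail drags the lever along at 2 to 4 N. Starts 1.15 to 1.6.
- lid_edge (a point): Middle of the top front edge of the white lid: 24 thick, flat, 260 wide, 180 from hinge to front. In the box frame this point is at x = -90, z = 193 when the lid is pulled tight, 6 higher when it lies loose on the springy rubber seal; the lid starts 0.3 to 0.6 rad open. The stiff hinge holds it wherever it is left; a few newtons down near the front edge move it.
- keeper_seat (a point): Nominal place of the bail bar's axis when hooked, 24 in front of the lid's front face; moves with the lid. Keeper: steel block 24 wide in y; across its top runs an open groove 8 wide, floor 2.5 below this point, flat lands 7 above the floor on both sides (13 wide towards the lid, 7 outside). It sits on a slotted bracket: the true groove is up to 8 nearer to or farther from the lid than this point.
- bail_bar (a point): Middle of the bail's top bar (its axis), the part that drops into the keeper's groove from above. The loop can be pinched across its 45 mm width just at or under the bar; box, lever and keeper all lie between or clear of the legs there.
- lever_pad (a point): Middle of the outer face of the lever's red end (32 wide, 26 long), 62 from the lever's pivot; this face is 9.5 outside the pivot's line. Push here to swing the lever down.
- tape_roll: Yellow tape roll, 96 across, 25 high, lying flat; bystander. Origin under its centre.
- paint_jar: Paint jar, 68 across, 85 high, bystander. Origin under its centre.
- brush: Flat paint brush lying along its x, bystander.
- scraper: Scraper lying along its x, bystander.
- screwdriver: Screwdriver lying along its x, bystander.
- old_filter: Old filter cartridge, cardboard frame 50 x 150 x 100 high, bystander. Origin under its centre.
- binder_can: Can, 84 across, 110 high, bystander. Origin under its centre.

How it is judged:
On the way, in this order (a step that is already met when the one before it is completed fails the run):
1. the lid has been lowered onto its seal (z of lid_edge in the frame of filter_box below 0.2025 m), for 0.2 s.
2. the bail's bar lies in the keeper's groove (z of bail_bar in the frame of keeper_seat between -0.004 and 0.0035 m and x of bail_bar in the frame of keeper_seat between -0.01 and 0.01 m), for 0.2 s.
At the end, for the whole second after the job is handed in: The lever lies home against the box (below 0.08 rad), the bail's bar lies in the keeper's groove, and the lid is pulled tight: its front edge within 3 mm of its fully tight height (it lies 6 mm above that when loose) (all of step 2 and value of joint lever below 0.08 rad and z of lid_edge in the frame of filter_box below 0.196 m); the robot touches nothing.
It fails at once if the bail, while held, is forced against the keeper or the lid (contact force between bail and lid above 15 N and contact force between the fingers and bail above 1 N).
It fails at once if with the bail hooked, the lever is pressed too hard (z of bail_bar in the frame of keeper_seat between -0.004 and 0.0035 m and x of bail_bar in the frame of keeper_seat between -0.01 and 0.01 m and contact force between the fingers and lever above 30 N and value of joint lever below 1 rad).
It fails at once if the lid is slammed (linear speed of lid above 0.3 m/s).
It fails at once if another thing on the bench is moved (distance of any of tape_roll, paint_jar, brush, scraper, screwdriver, old_filter, binder_can from where it was at the start of the episode above 0.03 m).
It also fails if it takes over 72 s, if anything falls off the work surface, if the arm or the gripper's body presses on something with over 40 N, if the wrist force passes 120 N, or if a joint passes its speed limit or range.

ROBOT

A 7-joint arm with a two-finger parallel gripper is mounted at the origin on the work surface. World frame = base frame: x ahead of the robot, y to its left, z up, the work surface at z = 0. Lengths are in m, angles in rad, forces in N, time in s.
With the tool pointing down it reaches from about 0.425 to 0.95 m from the base axis. Payload 4.7 kg.
Tool frame: the origin (TCP) lies between the finger pads; the fingertips stand 11 mm ahead of it and the grasp point (between the pads) lies 8 mm behind it; z points along the fingers, y is the direction in which the jaws open and shut (so a half turn about z gives the same grasp; the last joint's range is limited). The gripper opens to 85 mm and grips with 20 to 120 N. Pads are 22 mm wide; open, the fingers measure 114 mm over their backs; the gripper's body (76 mm by 85 mm) begins 54 mm behind the grasp point. The pads swing forward as they close: fully open they stand 13 mm farther back than shut.
Start: joints at [-1.365, 0.469, -0.049, 1.532, 0.024, 1.141, -0.082], TCP at [0.157, 0.657, 0.242] pointing down, gripper open.
Joint ranges: [-2.59, 2.59], [-0.33, 1.99], [-1.39, 1.29], [0.1, 2.45], [-1.04, 4.18], [0.21, 1.99], [-2.66, 2.66]. Speed limits (rad/s): [2.57, 2.57, 3.14, 3.14, 3.14, 3.14, 3.14].

INTERFACE

Orientations are given as a unit quaternion [w, x, y, z].
In Python, from plant import * gives the robot as it stands. The module is installed in compiled form; this text tells all that it offers.
- The arm moves only by the shell command python3 -m pendant 'ROWS' [FORCE]. ROWS is JSON, a list that holds one entry, the list of rows, each a list of 5 numbers: the shift along the tool's x, y, z in cm, then the turn about the tool's z in degrees, then the closure, from 0 (fully open) to 1 (shut). A call has 1 to 12 rows; each row is the pose to reach, as a shift and turn from the pose commanded when the call began, along the tool's axes at that moment; what a row does not reach only later rows make up. A row lasts 1/8 s, in which the tool goes at most 62.5 mm and 10.7 degrees, less where a joint would pass 70% of its speed; a pose out of reach is approached as far as the arm can. A call with a gripper value outside its range is refused whole. The fingers move at their own pace and stop on an object; FORCE is the grip in N (left out, the last holds). Time passes only in rows, so rows that repeat a pose let the fingers close. It gives the time, the measured TCP pose, the force and the opening at its end, in the units of the state.
- sense(): the state, without advancing time (a new reading comes with each control period).
- capture(name): name is "scene" or "top" or "wrist"; returns (picture, depth): 384x512x3 uint8, blue, green, red; 384x512 float32, m along the optical axis (not along the pixel's ray), 0 where there is no reading.
- camera_params(name): a dict with "fx", "fy", "cx", "cy" (pixels), "R" (3x3) and "t" (3): a world point X has camera coordinates R X + t; the wrist camera has in their place "mount" (4x4, takes a point from camera to tool coordinates, whose origin is the TCP and whose axes are the flange's). Camera axes: x right, y down, z forward; pixel columns grow to the right and rows downward; lengths in m; the calibration is good to about 2 mm. The wrist camera is an equidistant fisheye: a pixel r from the principal point sees the ray r / f radians off the axis. A picture is of the moment at which its call begins: read the wrist's pose just before it. camera_params takes no time and is no camera call.
- close_job(): hands the job in, once; it reports no verdict.
The state is a dict: "clock": time; "q": joint angles; "qvel": joint speeds; "effort": joint torques, N m; "tool_pos": TCP position; "eef_rot": TCP orientation; "ft_force": force on the tool from outside, world axes, zero at the start; "moment": the same for the moment, N m; "width": finger opening in m.
Only numpy, scipy, OpenCV 4.12 (cv2) and the standard library are available. Lean on these libraries where they do the work, as an engineer would, in place of code of your own. Each camera call takes 0.05 s, during which the arm holds its last target. There are 200 camera calls.

## Working session

There is one attempt and no reset: what is moved stays moved. The work goes in short steps, Python scripts to look and compute and a shell command to move; the robot and the scene stay as the last step left them, time stands still between calls to the robot, and variables do not carry over. Pictures are saved under pics/ and viewed, about 8 in all and at most 12, crops included, and the job is handed in when it is done.

```bash
mkdir -p pics; python3 - <<'E'
from plant import *
import cv2,numpy as np
s=sense();print({k:np.round(v,3).tolist() for k,v in s.items()})
for n in("scene","top"):
    p,d=capture(n);cv2.imwrite(f"pics/{n}0.png",p);np.save(f"{n}0.npy",d)
    c=camera_params(n);print(n,{k:np.round(v,3).tolist() for k,v in c.items()})
print(camera_params("wrist"))
E
```

```text
{'clock': 0.0, 'q': [-1.365, 0.469, -0.049, 1.534, 0.024, 1.141, -0.082], 'qvel': [0.001, 0.0, -0.002, 0.002, 0.002, -0.001, -0.001], 'effort': [-0.0, -51.03, -0.046, -23.773, 0.011, 0.007, 0.0], 'tool_pos': [0.157, 0.656, 0.241], 'eef_rot': [-0.0, 0.117, 0.993, -0.001], 'ft_force': [-0.004, -0.565, -0.593], 'moment': [0.031, -0.028, 0.048], 'width': 0.085}
scene {'fx': 436.251, 'fy': 436.251, 'cx': 260.153, 'cy': 195.144, 'R': [[0.996, -0.086, 0.014], [-0.041, -0.602, -0.797], [0.077, 0.794, -0.603]], 't': [-0.596, 0.157, 1.485]}
top {'fx': 494.555, 'fy': 494.555, 'cx': 252.081, 'cy': 186.498, 'R': [[0.025, -1.0, -0.005], [-0.995, -0.025, -0.092], [0.092, 0.007, -0.996]], 't': [0.002, 0.6, 1.615]}
{'fx': 297.3186396354542, 'fy': 297.3186396354542, 'cx': 255.98092702658874, 'cy': 190.5402934958165, 'mount': array([[-2.32987467e-04, -9.62494574e-01, -2.71300830e-01,
         6.82784680e-02],
       [ 9.99999361e-01,  7.59463402e-05, -1.12821350e-03,
        -3.56651209e-04],
       [ 1.10650367e-03, -2.71300920e-01,  9.62493941e-01,
        -1.31936951e-01],
       [ 0.00000000e+00,  0.00000000e+00,  0.00000000e+00,
         1.00000000e+00]])}
```

View pics/scene0.png

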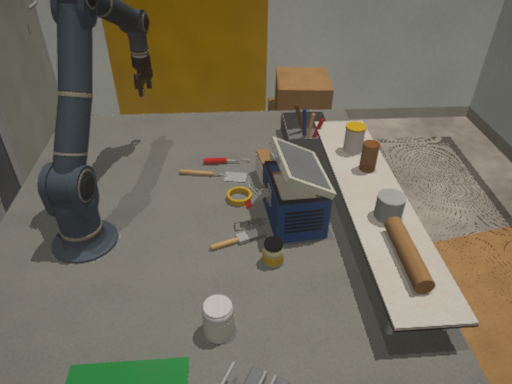

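View pics/top0.png

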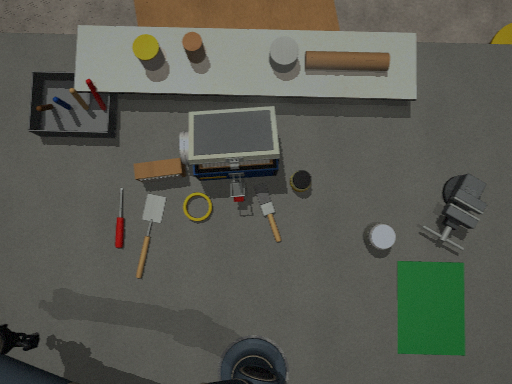

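The box sits at top-image (235,145) with its latch at (238,190) facing the robot. The jar is at (301,180), the tape at (197,207) and the brush at (270,215). I'll zoom in on it and compute the point cloud.

```bash
cat > h.py <<'E'
import numpy as np,cv2
from plant import *
def cloud(n,d,mask=None):
    c=camera_params(n);v,u=np.indices(d.shape)
    X=np.stack([(u-c["cx"])/c["fx"]*d,(v-c["cy"])/c["fy"]*d,d],-1)
    return (X-c["t"])@c["R"]     # R^T(X-t)
def proj(n,P):
    c=camera_params(n);q=np.atleast_2d(P)@c["R"].T+c["t"]
    return np.c_[q[:,0]/q[:,2]*c["fx"]+c["cx"],q[:,1]/q[:,2]*c["fy"]+c["cy"]]
E
python3 - <<'E'
from h import *
a=cv2.imread("pics/top0.png")[95:225,165:315];b=cv2.imread("pics/scene0.png")[130:280,200:350]
cv2.imwrite("pics/crop0.png",np.hstack([cv2.resize(a,(400,347),interpolation=2)[:347],cv2.resize(b,(400,400),interpolation=2)[:347]]))
P=cloud("top",np.load("top0.npy"))
for (u,v) in [(190,112),(275,110),(190,160),(277,155),(234,150),(234,130),(234,115),(210,140),(260,140),(234,158),(234,163),(237,180),(238,198),(246,210),(200,168),(250,174),(270,172),(301,180),(197,197),(159,170)]:
    print(u,v,np.round(P[v,u],3))
Q=cloud("scene",np.load("scene0.npy"))
for (u,v) in [(275,200),(290,215),(300,225),(320,215),(310,200),(285,150),(320,185),(249,200),(260,192),(270,190)]: print(u,v,np.round(Q[v,u],3))
E
```

```text
190 112 [0.807 0.21  0.192]
275 110 [ 0.866 -0.054  0.004]
190 160 [0.649 0.194 0.267]
277 155 [ 0.67  -0.053  0.267]
234 150 [0.682 0.07  0.263]
234 130 [0.748 0.073 0.225]
234 115 [0.798 0.076 0.203]
210 140 [0.712 0.141 0.245]
260 140 [ 0.714 -0.004  0.257]
234 158 [0.657 0.069 0.272]
234 163 [0.644 0.069 0.262]
237 180 [0.609 0.064 0.131]
238 198 [0.557 0.061 0.084]
246 210 [ 0.523  0.036 -0.006]
200 168 [0.643 0.18  0.139]
250 174 [0.635 0.025 0.079]
270 172 [ 0.641 -0.039  0.099]
301 180 [ 0.619 -0.139  0.091]
197 197 [0.562 0.202 0.001]
159 170 [0.639 0.315 0.098]
275 200 [ 0.643 -0.015  0.155]
290 215 [ 0.688 -0.06   0.127]
300 225 [ 0.725 -0.057  0.079]
320 215 [ 0.79  -0.051  0.113]
310 200 [ 0.753 -0.044  0.172]
285 150 [0.689 0.122 0.261]
320 185 [ 0.784 -0.029  0.219]
249 200 [0.564 0.071 0.093]
260 192 [0.602 0.07  0.127]
270 190 [0.633 0.045 0.152]
```

View pics/crop0.png

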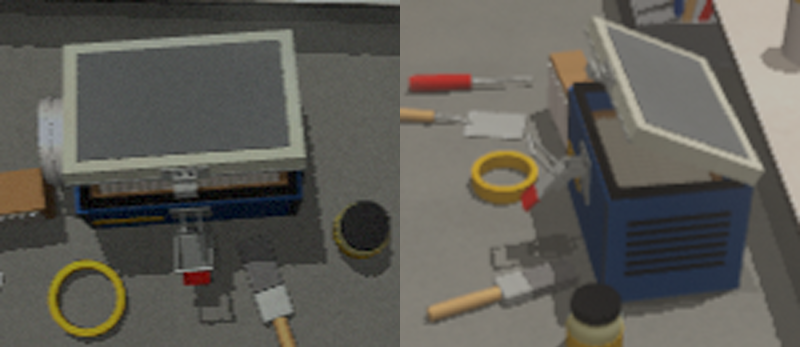

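```bash
python3 - <<'E'
from h import *
from scipy.optimize import least_squares
T=cloud("top",np.load("top0.npy"));Q=cloud("scene",np.load("scene0.npy"))
side=Q[200:232,285:322].reshape(-1,3);side=side[(side[:,2]>.02)&(side[:,2]<.16)&(abs(side[:,1]+.055)<.02)]
lid=T[112:152,195:272].reshape(-1,3);lid=lid[lid[:,2]>.17]
img=cv2.imread("pics/top0.png").astype(int)
al=np.vstack([T.reshape(-1,3)])
front=al[(al[:,2]>.04)&(al[:,2]<.15)&(al[:,0]>.6)&(al[:,0]<.665)&(al[:,1]>-.04)&(al[:,1]<.18)&(abs(al[:,1]-.065)>.04)]
print(len(side),len(lid),len(front), side[:,1].std(), np.percentile(front[:,0],[5,50,95]))
def res(p):
    bx,by,w,th=p;c,s=np.cos(w),np.sin(w)
    f=lambda P:((P[:,0]-bx)*c+(P[:,1]-by)*s, -(P[:,0]-bx)*s+(P[:,1]-by)*c)
    r1=f(side)[1]+.13; r2=f(front)[0]+.09
    x,_=f(lid); r3=(x-.09)*np.sin(th)+(lid[:,2]-.169)*np.cos(th)-.024
    return np.r_[r1/np.sqrt(len(r1)),r2/np.sqrt(len(r2)),r3/np.sqrt(len(r3))]
s=least_squares(res,[.73,.075,0,.4],loss="soft_l1",f_scale=.0003);print(s.x)
# lid edge detection: y extents, front
bx,by,w,th=s.x;c,sn=np.cos(w),np.sin(w)
L=al[(al[:,2]>.175)&(al[:,0]>.6)&(al[:,0]<.9)&(al[:,1]>-.1)&(al[:,1]<.25)]
X=np.c_[(L[:,0]-bx)*c+(L[:,1]-by)*sn,-(L[:,0]-bx)*sn+(L[:,1]-by)*c,L[:,2]]
a=(.09-X[:,0])*np.cos(th)+(X[:,2]-.169)*np.sin(th);h=(X[:,0]-.09)*np.sin(th)+(X[:,2]-.169)*np.cos(th)
m=abs(h-.024)<.006
print("lid along extents",np.percentile(a[m],[.5,99.5]),"y",np.percentile(X[m,1],[.5,99.5]))
# keeper & latch points in box frame
B=np.c_[(al[:,0]-bx)*c+(al[:,1]-by)*sn,-(al[:,0]-bx)*sn+(al[:,1]-by)*c,al[:,2]]
k=B[(abs(B[:,1])<.03)&(B[:,0]<-.0)&(B[:,0]>-.25)&(B[:,2]>.03)]
k=k[np.lexsort((k[:,1],np.round(k[:,0],2)))]
kk=k[(k[:,0]<-.07)];print(len(kk));print(np.round(kk[kk[:,0].argsort()]*1000).astype(int)[::3].tolist())
E
```

```text
977 3080 339 0.004534823326298704 [0.6213991  0.64006368 0.66200917]
[0.7262327  0.07634831 0.06782312 0.46216559]
lid along extents [0.00443061 0.18882646] y [-0.12943405  0.12775139]
569
[[-180, -7, 84], [-179, 3, 78], [-179, 0, 68], [-177, -16, 81], [-176, -7, 78], [-176, 3, 75], [-174, -17, 89], [-174, -7, 85], [-173, 0, 79], [-173, 6, 81], [-171, -13, 173], [-171, -19, 168], [-171, -7, 84], [-170, -7, 168], [-170, -1, 168], [-170, 6, 83], [-170, 14, 171], [-168, -20, 91], [-168, -25, 169], [-168, -14, 85], [-168, -10, 86], [-167, -4, 86], [-167, -1, 85], [-167, 2, 166], [-164, -25, 161], [-160, 9, 82], [-159, -14, 92], [-158, -11, 91], [-158, 5, 97], [-158, 8, 93], [-156, -18, 97], [-155, -5, 97], [-155, 5, 99], [-153, -18, 98], [-153, 15, 150], [-152, 8, 101], [-152, 5, 96], [-150, -15, 103], [-150, -12, 100], [-149, 7, 102], [-148, -15, 112], [-147, -12, 106], [-147, -9, 105], [-146, 7, 104], [-144, -18, 105], [-144, -6, 107], [-143, 4, 107], [-143, 7, 107], [-141, -15, 111], [-141, 0, 114], [-141, -25, 135], [-140, -22, 131], [-138, 15, 131], [-138, -9, 112], [-138, 0, 115], 
[... 1501 characters left out ...]
 173], [-86, -5, 265], [-85, 4, 266], [-85, -16, 168], [-84, 29, 176], [-84, -29, 178], [-83, -13, 266], [-83, 6, 270], [-83, -13, 176], [-82, -22, 170], [-81, 28, 81], [-81, 17, 173], [-81, -8, 271], [-81, -8, 88], [-81, 3, 273], [-80, -13, 267], [-80, 6, 271], [-80, -13, 175], [-79, -5, 276], [-78, -8, 271], [-78, 16, 256], [-77, 1, 268], [-77, -22, 259], [-77, 22, 251], [-76, 9, 265], [-76, -16, 252], [-75, -14, 269], [-75, 18, 257], [-74, 0, 269], [-74, -2, 268], [-74, 9, 270], [-74, -25, 258], [-73, 12, 264], [-73, 18, 262], [-72, 22, 131], [-72, 24, 259], [-72, -17, 265], [-71, -19, 262], [-71, -22, 133], [-71, -28, 131], [-71, -26, 277], [-71, -2, 263], [-71, 6, 264], [-71, -12, 131]]
```

```bash
cat >> h.py <<'E'
from scipy.spatial.transform import Rotation as Ro
BX,BY,W=.722,.0763,.068
def Rt(s): q=s["eef_rot"];return Ro.from_quat([q[1],q[2],q[3],q[0]]).as_matrix()
def b2w(p): c,s=np.cos(W),np.sin(W);return np.array([BX+c*p[0]-s*p[1],BY+s*p[0]+c*p[1],p[2]])
def w2b(P): P=np.asarray(P);c,s=np.cos(W),np.sin(W);x,y=P[...,0]-BX,P[...,1]-BY;return np.stack([c*x+s*y,-s*x+c*y,P[...,2]],-1)
def go(p):  # box-frame TCP target (m) -> shift cm, turn deg
    s=sense();R=Rt(s);d=R.T@(b2w(p)-s["tool_pos"])*100
    a=np.arctan2(-R[0,1],R[1,1]);t=-np.degrees((W-a+np.pi/2)%np.pi-np.pi/2)
    print("shift",np.round(d,2),"turn",round(t,2),"| TCP box mm",np.round(w2b(s["tool_pos"])*1000,1),"F",np.round(s["ft_force"],1),"w",round(float(s["width"]),4),"t",round(float(s["clock"]),2))
def wcloud(s,d):
    c=camera_params("wrist");v,u=np.indices(d.shape);x,y=u-c["cx"],v-c["cy"];r=np.hypot(x,y)+1e-9;th=r/c["fx"]
    X=np.stack([np.tan(th)*x/r*d,np.tan(th)*y/r*d,d],-1);M=c["mount"]
    return (X@M[:3,:3].T+M[:3,3])@Rt(s).T+s["tool_pos"]
def wproj(s,P):
    c=camera_params("wrist");M=c["mount"]
    X=((np.atleast_2d(P)-s["tool_pos"])@Rt(s)-M[:3,3])@M[:3,:3]
    r=np.hypot(X[:,0],X[:,1]);th=np.arctan2(r,X[:,2])*c["fx"]
    return np.c_[c["cx"]+th*X[:,0]/r,c["cy"]+th*X[:,1]/r]
E
python3 -c "
from h import *
go([-.14,0,.38])"
```

```text
shift [-55.08 -47.43 -13.78] turn -17.35 | TCP box mm [-524.4  616.8  241.4] F [-0.6  0.4  0. ] w 0.0851 t 0.1
```

```bash
python3 -m pendant '[[[0,0,-6,0,0.5],[-4,-4,-12,-4,1],[-9,-8,-13.8,-8,1],[-14,-12,-13.8,-12,1],[-19,-16,-13.8,-17,1],[-24,-20,-13.8,-17.3,1],[-29,-25,-13.8,-17.3,1],[-34,-29,-13.8,-17.3,1],[-39,-33,-13.8,-17.3,1],[-44,-37,-13.8,-17.3,1],[-49,-42,-13.8,-17.3,1],[-54,-46.5,-13.8,-17.3,1]]]' && python3 -c "
from h import *
go([-.14,0,.38])"
```

```text
clock: 1.6
tool_pos: [0.5463, 0.1186, 0.38]
eef_rot: [-0.0, -0.034, 0.999, 0.0]
ft_force: [0.6, 0.9, -0.4]
width: 0.0005
shift [-3.24 -5.41  0.  ] turn -0.03 | TCP box mm [-172.4   54.1  380. ] F [ 0.6  0.9 -0.4] w 0.0005 t 1.6
```

```bash
python3 -m pendant '[[[-3,-5,0,0,1],[-3,-5,0,0,1],[-3,-5,0,0,1]]]' && python3 - <<'E'
from h import *
go([-.14,0,.38])
s=sense();p,d=capture("wrist");cv2.imwrite("pics/w1.png",p);np.savez("w1.npz",d=d,tp=s["tool_pos"],q=s["eef_rot"])
E
```

```text
clock: 1.98
tool_pos: [0.5786, 0.073, 0.3797]
eef_rot: [-0.001, -0.034, 0.999, 0.0]
ft_force: [-0.1, 1.1, 0.4]
width: 0.0001
shift [-0.33 -0.65 -0.03] turn -0.03 | TCP box mm [-143.3    6.5  379.7] F [-0.1  1.1  0.4] w 0.0001 t 1.98
```

View pics/w1.png

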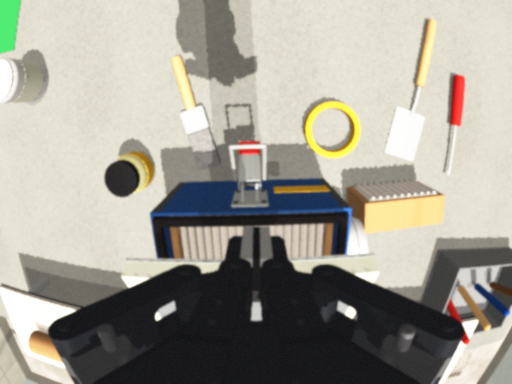

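The wrist view shows the front rim corners at about (152,215) and (352,208), the bail bar near (247,148), and the red lever end behind it. I'll intersect the rim corner rays with z = 0.165.

```bash
python3 - <<'E'
from h import *
z=np.load("w1.npz");s=dict(tool_pos=z["tp"],eef_rot=z["q"]);c=camera_params("wrist")
C=wcloud(s,np.ones((384,512)));o=Rt(s)@c["mount"][:3,3]+s["tool_pos"]
im=cv2.imread("pics/w1.png").astype(int)
b=im[...,0]-im[...,2]
def hit(u,v,z): D=C[v,u]-o;return o+D*(z-o[2])/D[2]
E=[]
for u in list(range(165,225,6))+list(range(330,346,4)):
    col=b[175:235,u]; k=np.where(col>40)[0]
    if len(k): E.append(np.r_[u,k[0]+175,k[-1]+175,hit(u,k[-1]+176,.165)[:2],hit(u,k[0]+174,0)[:2]])
E=np.array(E);print(np.round(E,3))
f=np.polyfit(E[:,4],E[:,3],1);print("yaw",-np.degrees(np.arctan(f[0])),f, )
for v in (200,205,210): 
    k=np.where(b[v,130:370]>40)[0]+130;print(v,k[0],k[-1])
P=wcloud(s,z["d"]);B=w2b(P)
for u,v in [(152,215),(352,208)]:print(hit(u,v,.165))
print("bar",[(v,np.round(B[v,247]*1000).tolist(),im[v,247].tolist()) for v in range(138,160,2)])
print("legs",[(u,np.round(B[160,u]*1000).tolist()) for u in range(226,272,3)])
E
```

```text
[[ 1.65e+02  2.06e+02  2.31e+02  6.72e-01 -4.10e-02  6.93e-01 -9.10e-02]
 [ 1.71e+02  1.99e+02  2.15e+02  6.49e-01 -3.20e-02  6.78e-01 -7.90e-02]
 [ 1.77e+02  1.93e+02  2.15e+02  6.48e-01 -2.40e-02  6.66e-01 -6.70e-02]
 [ 1.83e+02  1.86e+02  2.15e+02  6.47e-01 -1.60e-02  6.52e-01 -5.60e-02]
 [ 1.89e+02  1.83e+02  2.15e+02  6.47e-01 -8.00e-03  6.46e-01 -4.40e-02]
 [ 1.95e+02  1.83e+02  2.15e+02  6.46e-01 -0.00e+00  6.45e-01 -3.30e-02]
 [ 2.01e+02  1.83e+02  2.14e+02  6.44e-01  7.00e-03  6.44e-01 -2.20e-02]
 [ 2.07e+02  1.82e+02  2.14e+02  6.43e-01  1.50e-02  6.42e-01 -1.10e-02]
 [ 2.13e+02  1.82e+02  2.14e+02  6.43e-01  2.30e-02  6.41e-01 -1.00e-03]
 [ 2.19e+02  1.82e+02  2.14e+02  6.42e-01  3.00e-02  6.40e-01  1.00e-02]
 [ 3.30e+02  1.95e+02  2.11e+02  6.29e-01  1.70e-01  6.51e-01  2.13e-01]
 [ 3.34e+02  1.99e+02  2.33e+02  6.59e-01  1.80e-01  6.58e-01  2.22e-01]
 [ 3.38e+02  2.04e+02  2.11e+02  6.29e-01  1.80e-01  6.67e-01  2.31e-01]
 [ 3.42e+02  2.07e+02  2.11e+02  6.28e-01  1.85e-01  6.73e-01  2.40e-01]]
yaw 4.192163117826012 [-0.07329789  0.64821566]
200 170 334
205 166 338
210 1
[... 362 characters left out ...]
 (150, [-153.0, -7.0, 84.0], [45, 48, 217]), (152, [-150.0, -7.0, 87.0], [55, 60, 246]), (154, [-147.0, -7.0, 86.0], [144, 154, 228]), (156, [-145.0, -7.0, 90.0], [172, 181, 184]), (158, [-142.0, -7.0, 93.0], [175, 184, 185])]
legs [(226, [-124.0, -47.0, 1.0]), (229, [-124.0, -42.0, 1.0]), (232, [-149.0, -24.0, 147.0]), (235, [-124.0, -31.0, -0.0]), (238, [-124.0, -26.0, -0.0]), (241, [-140.0, -15.0, 98.0]), (244, [-140.0, -11.0, 97.0]), (247, [-140.0, -7.0, 96.0]), (250, [-140.0, -3.0, 96.0]), (253, [-140.0, 1.0, 97.0]), (256, [-140.0, 6.0, 98.0]), (259, [-140.0, 10.0, 97.0]), (262, [-148.0, 13.0, 143.0]), (265, [-148.0, 17.0, 142.0]), (268, [-124.0, 27.0, 0.0]), (271, [-124.0, 32.0, 1.0])]
```

```bash
python3 -c "
from h import *
go([-.05,0,.30])"
```

```text
shift [-9.35 -0.75  7.97] turn 0.07 | TCP box mm [-143.4    7.3  379.8] F [-0.1 -0.1 -0.3] w 0.0001 t 2.02
```

```bash
cat > fit.py <<'E'
from h import *
from scipy.optimize import least_squares
z=np.load("w1.npz");s=dict(tool_pos=z["tp"],eef_rot=z["q"])
t=cv2.imread("pics/top0.png")
# lid outline in the top picture: bright/creamy frame
tp=np.array([[188.2,111.9],[274.5,106.2],[189.4,161.4],[279,154.2]])
wp=np.array([[152,215.],[352,208.5]])
def mod(p):
    bx,by,w,th=p;c,q=np.cos(w),np.sin(w)
    T=lambda x,y,z:np.array([bx+c*x-q*y,by+q*x+c*y,z])
    e=lambda a,y:T(.09-a*np.cos(th)+.024*np.sin(th),y,.169+a*np.sin(th)+.024*np.cos(th))
    return proj("top",[e(0,.13),e(0,-.13),e(.18,.13),e(.18,-.13)]),wproj(s,[T(-.09,-.13,.165),T(-.09,.13,.165)])
def res(p):
    a,b=mod(p);return np.r_[(a-tp).ravel(),(b-wp).ravel()/1.5]
r=least_squares(res,[.722,.076,.07,.46]);print(r.x,np.round(r.fun.reshape(-1,2),1).tolist())
E
python3 fit.py
```

```text
[0.72455425 0.07708592 0.09718792 0.39983251] [[-0.1, -1.2], [-1.0, -1.7], [-1.1, 0.0], [-0.1, 0.7], [-1.4, -1.0], [-0.2, -0.3]]
```

```bash
python3 -m pendant '[[[-2,0,0,0,1],[-4,-0.5,2,0,1],[-6,-0.5,4,0,1],[-8,-0.5,6,0,1],[-9.4,-0.7,7.5,0,1],[-9.4,-0.7,7.5,0,1],[-9.4,-0.7,7.5,0,1]]]' && python3 -c "
from h import *
go([-.05,0,.30])"
```

```text
clock: 2.9
tool_pos: [0.673, 0.072, 0.3062]
eef_rot: [0.0, -0.034, 0.999, 0.0]
ft_force: [0.5, -0.3, 0.3]
width: -0.0002
shift [0.09 0.09 0.62] turn -0.03 | TCP box mm [-49.1  -1.  306.2] F [ 0.5 -0.3  0.3] w -0.0002 t 2.9
```

```bash
sed -i 's/^BX,BY,W=.*/BX,BY,W=.7235,.077,.09/' h.py; python3 -m pendant '[[[0,0,1.2,0,1],[0,0,2.2,0,1],[0,0,3,0,1],[0,0,3.8,0,1],[0,0,4.6,0,1],[0,0,5.4,0,1],[0,0,6.2,0,1],[0,0,7,0,1],[0,0,7.8,0,1],[0,0,8.4,0,1],[0,0,9,0,1],[0,0,9,0,1]]]' 40 && python3 -c "
from h import *
go([-.05,0,.209])"
```

```text
clock: 4.4
tool_pos: [0.673, 0.0718, 0.2145]
eef_rot: [-0.0, -0.034, 0.999, -0.0]
ft_force: [-0.5, -0.1, -0.8]
width: 0.0003
shift [-0.07  0.07  0.55] turn -1.31 | TCP box mm [-50.7  -0.6 214.5] F [-0.5 -0.1 -0.8] w 0.0003 t 4.4
```

```bash
for i in 1 2 3 4; do python3 -m pendant '[[[0,0,0.2,0,1],[0,0,0.3,0,1]]]' | grep -E "tool_pos|ft"; done; python3 - <<'E'
from h import *
p,d=capture("top");cv2.imwrite("pics/t2.png",p);P=w2b(cloud("top",d))
m=(abs(P[...,1])<.11)&(abs(P[...,1])>.05)&(P[...,0]>-.08)&(P[...,0]<.07)&(P[...,2]>.15)
f=np.polyfit(P[m][:,0],P[m][:,2],1);print("lid z at x=-.09",np.polyval(f,-.09),"slope",f[0])
s=sense();p,d=capture("wrist");cv2.imwrite("pics/w2.png",p);np.savez("w2.npz",d=d,tp=s["tool_pos"],q=s["eef_rot"])
E
```

```text
tool_pos: [0.6733, 0.0718, 0.2124]
ft_force: [0.3, -0.1, 1.1]
tool_pos: [0.6731, 0.0718, 0.2092]
ft_force: [-1.6, 0.8, 3.0]
tool_pos: [0.6731, 0.0717, 0.2084]
ft_force: [-5.4, 0.6, 13.2]
tool_pos: [0.673, 0.0717, 0.2077]
ft_force: [-10.2, -0.8, 22.6]
lid z at x=-.09 0.21756308265743318 slope -0.1803275942002784
```

```bash
python3 -m pendant '[[[0,0,-1,0,1],[0,0,-3,0,1],[0,0,-4,-1.3,1],[0,0,-4,-1.3,1],[0,0,-4,-1.3,1]]]' |grep -E "tool_pos|ft"; python3 - <<'E'
from h import *
go([-.05,0,.25])
s=sense();p,d=capture("wrist");cv2.imwrite("pics/w3.png",p);np.savez("w3.npz",d=d,tp=s["tool_pos"],q=s["eef_rot"])
cv2.imwrite("pics/w3c.png",cv2.resize(p[30:230,120:390],None,fx=2.9,fy=2.9,interpolation=cv2.INTER_CUBIC))
P=w2b(wcloud(s,d));np.save("w3P.npy",P)
for u in (235,250,265): print(u,[(v,)+tuple(np.round(P[v,u]*1000).astype(int)) for v in range(60,200,4)])
E
```

```text
tool_pos: [0.6729, 0.0718, 0.2427]
ft_force: [0.2, 0.3, 0.2]
shift [-0.08  0.07 -0.73] turn -0.01 | TCP box mm [-50.8  -0.7 242.7] F [0.2 0.3 0.2] w -0.0001 t 6.12
235 [(60, np.int64(-182), np.int64(-28), np.int64(0)), (64, np.int64(-177), np.int64(-28), np.int64(0)), (68, np.int64(-172), np.int64(-28), np.int64(0)), (72, np.int64(-167), np.int64(-28), np.int64(0)), (76, np.int64(-161), np.int64(-27), np.int64(1)), (80, np.int64(-156), np.int64(-28), np.int64(1)), (84, np.int64(-151), np.int64(-28), np.int64(0)), (88, np.int64(-146), np.int64(-28), np.int64(0)), (92, np.int64(-141), np.int64(-28), np.int64(-1)), (96, np.int64(-136), np.int64(-27), np.int64(2)), (100, np.int64(-127), np.int64(-19), np.int64(121)), (104, np.int64(-119), np.int64(-1), np.int64(375)), (108, np.int64(-120), np.int64(-19), np.int64(117)), (112, np.int64(-117), np.int64(-20), np.int64(113)), (116, np.int64(-111), np.int64(-28), np.int64(0)), (120, np.int64(-106), np.int64(-28), np.int64(-1)), (124, np.int64(-101), np.int64(-28), np.int64(2)), (128, np.int64(-96), np.int64(-28), np.int64(0)), (132, np.int64(
[... 3714 characters left out ...]
 (144, np.int64(-98), np.int64(4), np.int64(194)), (148, np.int64(-95), np.int64(4), np.int64(193)), (152, np.int64(-93), np.int64(4), np.int64(192)), (156, np.int64(-91), np.int64(4), np.int64(196)), (160, np.int64(-89), np.int64(4), np.int64(198)), (164, np.int64(-86), np.int64(4), np.int64(198)), (168, np.int64(-84), np.int64(4), np.int64(198)), (172, np.int64(-81), np.int64(4), np.int64(199)), (176, np.int64(-79), np.int64(4), np.int64(199)), (180, np.int64(-76), np.int64(4), np.int64(198)), (184, np.int64(-74), np.int64(4), np.int64(199)), (188, np.int64(-72), np.int64(4), np.int64(202)), (192, np.int64(-69), np.int64(4), np.int64(200)), (196, np.int64(-66), np.int64(4), np.int64(199))]
```

View pics/w3c.png

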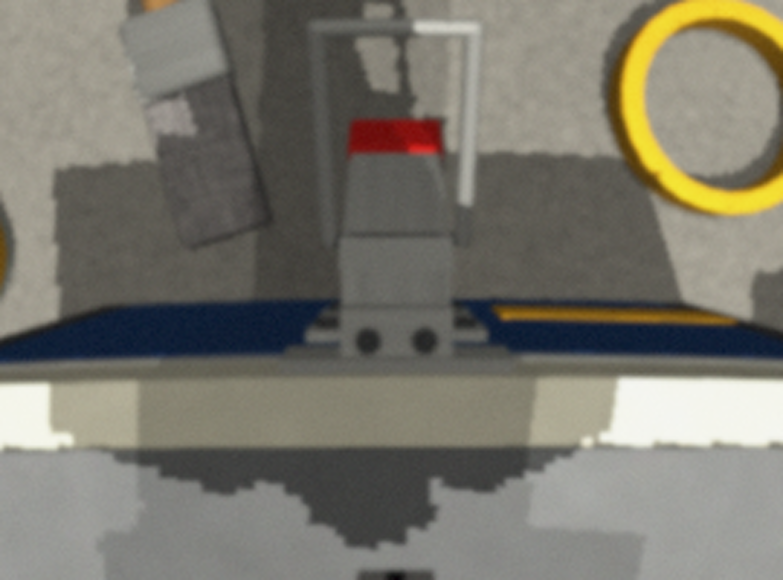

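Lid seated, with its front edge at z ≈ 199. The keeper lands are at z ≈ 193 and the groove runs over x ≈ -111 to -103, so its centre is about -107 (7 mm nearer the lid than nominal). The bail bar is at image (256,39). I'll locate it now.

```bash
python3 - <<'E'
from h import *
P=np.load("w3P.npy")*1000
for v in range(35,44): 
    r=P[v,226:288];m=r[:,2]>120
    print(v,m.sum(),np.round(np.median(r[m],0),1) if m.any() else "",np.round([r[m][:,1].min(),r[m][:,1].max()],0) if m.any() else "")
for v in (50,60,70,80,90): 
    r=P[v,222:290];m=r[:,2]>100;print(v,np.round(r[m]).astype(int).tolist())
g=P[100:160,246:268];m=abs(g[...,2]-186)<2.5;print("groove x",np.percentile(g[m][:,0],[2,10,50,90,98]),"z",np.median(g[m][:,2]))
go([-.17,0,.25])
E
```

```text
35 0  
36 30 [-174.4    8.5  155.3] [-1. 19.]
37 58 [-173.3   -1.2  156.3] [-22.  19.]
38 59 [-172.5   -1.1  156.6] [-22.  20.]
39 61 [-171.8   -1.3  156.6] [-23.  21.]
40 60 [-171.1   -1.7  156.1] [-23.  20.]
41 61 [-170.4   -1.3  155.6] [-23.  21.]
42 61 [-169.8   -1.3  155. ] [-23.  21.]
43 14 [-169.3   -1.3  154.6] [-23.  21.]
50 [[-165, -24, 151], [-165, -23, 152], [-164, -22, 152], [-165, -21, 151], [-165, -21, 151], [-164, -20, 152], [-165, -19, 150], [-164, 16, 151], [-165, 17, 151], [-165, 18, 151], [-164, 19, 152], [-165, 19, 151], [-165, 20, 150]]
60 [[-158, -24, 144], [-158, -23, 146], [-158, -22, 147], [-158, -21, 146], [-158, -20, 146], [-158, -20, 146], [-158, 16, 144], [-158, 17, 145], [-158, 18, 145], [-157, 18, 147], [-158, 19, 145], [-158, 20, 146]]
70 [[-151, -24, 139], [-150, -23, 141], [-151, -22, 139], [-151, -22, 140], [-150, -21, 141], [-150, -20, 140], [-151, -19, 139], [-151, 17, 139], [-150, 17, 140], [-150, 18, 141], [-150, 19, 141], [-151, 20, 140], [-150, 20, 141]]
80 [[-143, -24, 133], [-143, -23, 135], [-143, -22, 135], [-143, -21, 135], [-143, -20, 136], [-143, -20, 135], [-143, -19, 135], [-143, 16, 134], [-143, 17, 135], [-143, 18, 135], [-143, 18, 136], [-143, 19, 136], [-143, 20, 135]]
90 [[-135, -23, 127], [-135, -22, 129], [-135, -21, 129], [-135, -20, 129], [-135, -19, 127], [-135, 17, 127], [-135, 18, 127], [-135, 18, 129], [-135, 19, 129], [-135, 20, 129]]
groove x [-118.0250367  -110.39787784 -106.60973091 -103.34315395 -102.77323969] z 185.59354597911735
shift [11.91  0.07 -0.74] turn -0.01 | TCP box mm [-50.9  -0.7 242.4] F [-0.6 -0.9  0.1] w -0.0003 t 6.17
```

```bash
python3 -m pendant '[[[3,0,-1,0,0.2],[8,0,-1,0,0.2],[12.2,-0.1,0,0,0.2],[12.2,-0.1,3,0,0.2],[12.2,-0.1,5,0,0.2],[12.2,-0.1,5,0,0.2],[12.2,-0.1,5,0,0.2]]]' | grep -E "width|ft"; python3 -c "
from h import *
go([-.173,-.0015,.1425])"
```

```text
ft_force: [0.4, 0.0, 0.2]
width: 0.0684
shift [0.1  0.02 5.12] turn -0.01 | TCP box mm [-172.    -1.7  193.7] F [0.4 0.  0.2] w 0.0684 t 7.05
```

```bash
python3 -m pendant '[[[0.1,0,1.5,0,0.2],[0.1,0,3,0,0.2],[0.1,0,4.5,0,0.2],[0.1,0,5.1,0,0.2],[0.1,0,5.1,0,0.2],[0.1,0,5.1,0,0.5],[0.1,0,5.1,0,0.8],[0.1,0,5.1,0,0.8],[0.1,0,5.1,0,0.8],[0.1,0,5.1,0,0.8]]]' 40 | grep -E "width|ft"; python3 - <<'E'
from h import *
go([-.173,-.0015,.1425])
s=sense();p,d=capture("wrist");cv2.imwrite("pics/w4.png",p[0:330,130:390])
E
```

```text
ft_force: [-2.0, 3.3, 1.3]
width: 0.0428
shift [-0.05 -0.05 -0.01] turn 0.02 | TCP box mm [-173.5   -1.   142.4] F [-2.   3.3  1.3] w 0.0428 t 8.3
```

View pics/w4.png

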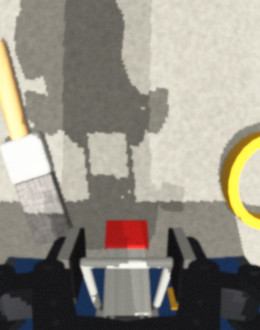

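```bash
python3 -m pendant '[[[-0.4,0,-0.8,0,0.8],[-0.9,0,-1.7,0,0.8],[-1.5,0,-2.6,0,0.8],[-2.2,0,-3.4,0,0.8],[-2.9,0,-4,0,0.8],[-3.6,0,-4.3,0,0.8],[-4.1,0,-4.45,0,0.8],[-4.1,0,-4.45,0,0.8],[-4.1,0,-4.45,0,0.8]]]' 40 | grep -E "width|ft"; python3 - <<'E'
from h import *
go([-.132,-.0015,.187])
s=sense();p,d=capture("wrist");cv2.imwrite("pics/w5.png",cv2.resize(p[130:330,150:370],None,fx=2.5,fy=2.5,interpolation=2));P=w2b(wcloud(s,d))*1000;np.save("w5P.npy",P)
for u in (246,256,266):print(u,[(v,)+tuple(np.round(P[v,u]).astype(int).tolist()) for v in range(210,310,4)])
E
```

```text
ft_force: [-3.1, 4.8, -4.9]
width: 0.0429
shift [-0.11 -0.05  0.02] turn 0.02 | TCP box mm [-133.1   -1.   187.2] F [-3.1  4.8 -4.9] w 0.0429 t 9.47
246 [(210, -138, -8, 140), (214, -135, -8, 137), (218, -132, -8, 138), (222, -129, -8, 138), (226, -125, -8, 135), (230, -122, -8, 135), (234, -119, -8, 134), (238, -116, -9, 133), (242, -107, -9, 122), (246, -104, -9, 123), (250, -101, -9, 124), (254, -136, -6, 195), (258, -134, -6, 197), (262, -132, -6, 196), (266, -94, -9, 134), (270, -118, -7, 180), (274, -118, -7, 184), (278, -118, -7, 189), (282, -117, -7, 191), (286, -116, -7, 193), (290, -114, -7, 193), (294, -111, -7, 192), (298, -103, -7, 186), (302, -103, -7, 189), (306, -103, -7, 192)]
256 [(210, -138, -2, 139), (214, -135, -2, 139), (218, -132, -2, 139), (222, -129, -2, 137), (226, -126, -2, 136), (230, -122, -2, 134), (234, -119, -2, 134), (238, -115, -2, 133), (242, -93, -2, 93), (246, -93, -2, 100), (250, -93, -2, 107), (254, -135, -2, 195), (258, -134, -2, 196), (262, -133, -2, 198), (266, -94, -2, 134), (270, -118, -2, 180), (274, -118, -2, 185), (278, -118, -2, 189), (282, -118, -2, 192), (286, -116, -2, 192), (290, -114, -2, 194), (294, -111, -2, 193), (298, -103, -2, 185), (302, -103, -2, 189), (306, -103, -2, 192)]
266 [(210, -138, 5, 139), (214, -135, 5, 137), (218, -132, 5, 138), (222, -129, 5, 137), (226, -125, 5, 136), (230, -122, 5, 135), (234, -119, 5, 134), (238, -115, 5, 133), (242, -92, 7, 90), (246, -93, 6, 101), (250, -94, 6, 109), (254, -135, 3, 193), (258, -134, 3, 196), (262, -133, 3, 197), (266, -93, 6, 133), (270, -119, 4, 181), (274, -118, 4, 184), (278, -118, 4, 188), (282, -118, 3, 192), (286, -116, 3, 193), (290, -113, 3, 193), (294, -110, 4, 192), (298, -104, 4, 187), (302, -104, 4, 190), (306, -103, 4, 193)]
```

View pics/w5.png

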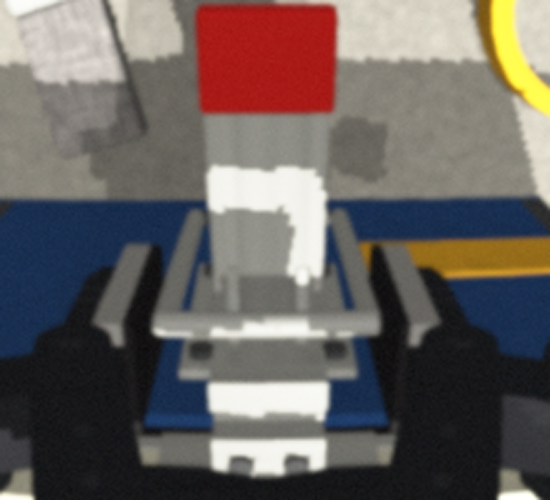

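```bash
python3 -m pendant '[[[0,0,-0.3,0,0.8],[-0.3,0,-0.5,0,0.8],[-0.7,0,-0.5,0,0.8],[-1.1,0,-0.5,0,0.8],[-1.5,0,-0.5,0,0.8],[-1.9,0,-0.5,0,0.8],[-2.3,0,-0.5,0,0.8],[-2.6,0,-0.5,0,0.8],[-2.6,0,-0.5,0,0.8]]]' 40 | grep -E "width|ft"; cat > look.py <<'E'
from h import *
go([-.1075,-.0015,.181])
s=sense();p,d=capture("wrist");P=w2b(wcloud(s,d))*1000
import sys
cv2.imwrite(sys.argv[1],cv2.resize(p[180:330,170:345],None,fx=3,fy=3,interpolation=2))
for u in (246,256,266):print(u,[(v,)+tuple(np.round(P[v,u]).astype(int).tolist()) for v in range(234,312,3)])
E
python3 look.py pics/w6.png
```

```text
ft_force: [-3.9, 5.2, -1.5]
width: 0.0431
shift [ 0.05 -0.05  1.17] turn -0.04 | TCP box mm [-106.9   -1.   192.7] F [-3.9  5.2 -1.5] w 0.0431 t 10.65
246 [(234, -117, -6, 194), (237, -114, -6, 192), (240, -113, -6, 192), (243, -111, -6, 193), (246, -106, -7, 184), (249, -112, -6, 200), (252, -112, -6, 202), (255, -110, -6, 203), (258, -109, -6, 203), (261, -101, -7, 192), (264, -99, -7, 192), (267, -99, -7, 195), (270, -96, -7, 193), (273, -95, -7, 194), (276, -93, -7, 194), (279, -92, -7, 194), (282, -90, -7, 195), (285, -90, -7, 197), (288, -89, -7, 199), (291, -87, -7, 198), (294, -85, -7, 199), (297, -83, -7, 199), (300, -81, -7, 199), (303, -79, -7, 198), (306, -77, -7, 199), (309, -75, -7, 198)]
256 [(234, -116, -2, 192), (237, -115, -2, 193), (240, -113, -2, 193), (243, -111, -2, 192), (246, -107, -2, 186), (249, -111, -2, 199), (252, -111, -2, 201), (255, -110, -2, 202), (258, -109, -2, 204), (261, -100, -2, 191), (264, -100, -2, 193), (267, -98, -2, 193), (270, -96, -2, 192), (273, -175, -2, 325), (276, -93, -2, 193), (279, -92, -2, 195), (282, -90, -2, 195), (285, -89, -2, 196), (288, -89, -2, 199), (291, -86, -2, 198), (294, -85, -2, 198), (297, -82, -2, 198), (300, -81, -2, 198), (303, -78, -2, 198), (306, -77, -2, 199), (309, -75, -2, 198)]
266 [(234, -116, 3, 192), (237, -115, 3, 193), (240, -113, 3, 193), (243, -111, 3, 192), (246, -106, 4, 186), (249, -112, 3, 201), (252, -111, 3, 202), (255, -110, 3, 202), (258, -108, 3, 203), (261, -102, 3, 194), (264, -100, 3, 193), (267, -98, 3, 194), (270, -96, 4, 193), (273, -95, 3, 195), (276, -93, 4, 193), (279, -92, 4, 195), (282, -90, 4, 195), (285, -89, 4, 196), (288, -89, 3, 199), (291, -87, 4, 198), (294, -85, 4, 199), (297, -82, 4, 198), (300, -81, 4, 198), (303, -80, 4, 200), (306, -77, 4, 199), (309, -75, 4, 198)]
```

```bash
python3 -m pendant '[[[-0.25,0,0,0,0.8],[-0.25,0,0.2,0,0.8],[-0.25,0,0.4,0,0.8],[-0.25,0,0.4,0,0.8],[-0.25,0,0.4,0,0.8]]]' 40 | grep -E "width|ft"; python3 look.py pics/w7.png
```

```text
ft_force: [-3.6, 5.9, 3.2]
width: 0.0429
shift [ 0.43 -0.05  0.93] turn -0.04 | TCP box mm [-103.2   -1.   190.3] F [-3.6  5.9  3.2] w 0.0429 t 11.32
246 [(234, -113, -6, 192), (237, -112, -6, 192), (240, -107, -7, 185), (243, -105, -7, 186), (246, -104, -7, 185), (249, -109, -6, 198), (252, -107, -6, 198), (255, -107, -6, 201), (258, -105, -6, 201), (261, -99, -7, 192), (264, -98, -7, 194), (267, -96, -7, 194), (270, -94, -7, 193), (273, -92, -7, 193), (276, -92, -7, 195), (279, -90, -7, 196), (282, -89, -7, 197), (285, -89, -7, 199), (288, -87, -7, 200), (291, -85, -7, 199), (294, -83, -7, 199), (297, -81, -7, 199), (300, -79, -7, 198), (303, -77, -7, 199), (306, -75, -7, 199), (309, -74, -7, 199)]
256 [(234, -114, -2, 193), (237, -112, -2, 193), (240, -107, -2, 186), (243, -106, -2, 186), (246, -104, -2, 186), (249, -109, -2, 199), (252, -108, -2, 200), (255, -107, -2, 201), (258, -105, -2, 201), (261, -99, -2, 193), (264, -97, -2, 192), (267, -95, -2, 192), (270, -93, -2, 192), (273, -92, -2, 193), (276, -92, -2, 195), (279, -90, -2, 196), (282, -89, -2, 197), (285, -89, -2, 199), (288, -87, -2, 199), (291, -85, -2, 198), (294, -83, -2, 199), (297, -81, -2, 199), (300, -79, -2, 198), (303, -77, -2, 198), (306, -75, -2, 199), (309, -74, -2, 199)]
266 [(234, -113, 3, 192), (237, -112, 3, 192), (240, -107, 3, 185), (243, -105, 3, 186), (246, -104, 3, 185), (249, -109, 3, 199), (252, -108, 3, 200), (255, -107, 3, 201), (258, -105, 3, 200), (261, -99, 3, 193), (264, -97, 3, 193), (267, -96, 3, 193), (270, -94, 3, 193), (273, -92, 3, 194), (276, -92, 3, 196), (279, -89, 3, 194), (282, -89, 3, 197), (285, -89, 3, 200), (288, -87, 3, 200), (291, -84, 3, 198), (294, -83, 3, 199), (297, -81, 3, 199), (300, -79, 3, 198), (303, -78, 3, 199), (306, -75, 3, 199), (309, -73, 3, 199)]
```

```bash
for i in 1 2; do python3 -m pendant '[[[0.03,0,0.1,0,0.8],[0.03,0,0.2,0,0.8],[0.03,0,0.2,0,0.8]]]' | grep -E "tool_pos|ft"; done; python3 look.py pics/w8.png | cut -c1-520
```

```text
tool_pos: [0.6202, 0.0667, 0.1881]
ft_force: [-3.5, 4.9, 1.8]
tool_pos: [0.6197, 0.0667, 0.1859]
ft_force: [-4.4, 6.1, 2.0]
shift [ 0.32 -0.05  0.49] turn -0.04 | TCP box mm [-104.3   -1.   185.9] F [-4.4  6.1  2. ] w 0.0431 t 12.12
246 [(234, -117, -6, 194), (237, -115, -6, 193), (240, -114, -6, 193), (243, -112, -6, 193), (246, -107, -7, 185), (249, -110, -6, 195), (252, -108, -6, 195), (255, -108, -6, 196), (258, -106, -6, 196), (261, -102, -6, 192), (264, -100, -6, 192), (267, -99, -6, 192), (270, -98, -6, 194), (273, -96, -6, 193), (276, -94, -6, 193), (279, -92, -7, 193), (282, -92, -6, 195), (285, -89, -7, 194), (288, -91, -6, 198), (291, -89, -6, 199), (294, -88, -6, 199), (297, -86, -6, 199), (300, -83, -7, 198), (303, -82, -7, 199), 
256 [(234, -117, -2, 193), (237, -115, -2, 192), (240, -114, -2, 192), (243, -112, -2, 192), (246, -107, -2, 186), (249, -110, -2, 194), (252, -110, -2, 197), (255, -107, -2, 196), (258, -106, -2, 196), (261, -103, -2, 193), (264, -101, -2, 193), (267, -99, -2, 192), (270, -97, -2, 192), (273, -95, -2, 191), (276, -94, -2, 193), (279, -92, -2, 193), (282, -92, -2, 195), (285, -90, -2, 195), (288, -90, -2, 197), (291, -89, -2, 199), (294, -87, -2, 199), (297, -86, -2, 199), (300, -84, -2, 200), (303, -82, -2, 199), 
266 [(234, -117, 3, 194), (237, -116, 3, 194), (240, -114, 3, 193), (243, -112, 3, 192), (246, -107, 3, 185), (249, -110, 3, 194), (252, -108, 3, 194), (255, -108, 3, 197), (258, -105, 3, 195), (261, -102, 3, 192), (264, -100, 3, 192), (267, -99, 3, 192), (270, -98, 3, 194), (273, -97, 3, 195), (276, -94, 3, 194), (279, -92, 3, 193), (282, -92, 3, 195), (285, -90, 3, 196), (288, -90, 3, 197), (291, -89, 3, 199), (294, -88, 3, 199), (297, -85, 3, 198), (300, -83, 3, 198), (303, -82, 3, 200), (306, -80, 3, 199), (309
```

```bash
for i in 1 2 3; do python3 -m pendant '[[[0,0,0.08,0,0.8],[0,0,0.15,0,0.8],[0,0,0.15,0,0.8]]]' | grep -E "tool_pos|ft"; done; python3 look.py pics/w9.png | cut -c1-420
```

```text
tool_pos: [0.6196, 0.0666, 0.1842]
ft_force: [-2.6, 4.7, 0.9]
tool_pos: [0.6195, 0.0666, 0.1826]
ft_force: [-3.4, 4.3, 0.6]
tool_pos: [0.6196, 0.0667, 0.181]
ft_force: [-3.2, 5.0, 1.3]
shift [ 0.31 -0.05  0.  ] turn -0.04 | TCP box mm [-104.4   -1.   181. ] F [-3.2  5.   1.3] w 0.0426 t 13.3
246 [(234, -118, -6, 190), (237, -117, -6, 192), (240, -116, -6, 192), (243, -114, -6, 192), (246, -113, -6, 193), (249, -112, -6, 193), (252, -109, -6, 191), (255, -108, -6, 191), (258, -106, -6, 191), (261, -103, -6, 189), (264, -103, -6, 191), (267, -102, -6, 193), (270, -100, -6, 193), (273, -99, -6, 193), (276, -98, -6, 194), (279, -96, -6, 194), (282, -95, -6, 195), (285, -92, -6, 193), (288, -92, -6, 196), (29
256 [(234, -118, -2, 190), (237, -117, -2, 192), (240, -116, -2, 193), (243, -114, -2, 192), (246, -112, -2, 191), (249, -111, -2, 192), (252, -109, -2, 191), (255, -108, -2, 192), (258, -106, -2, 191), (261, -103, -2, 189), (264, -103, -2, 191), (267, -103, -2, 193), (270, -101, -2, 193), (273, -99, -2, 193), (276, -97, -2, 193), (279, -95, -2, 192), (282, -94, -2, 193), (285, -92, -2, 193), (288, -92, -2, 195), (29
266 [(234, -117, 3, 189), (237, -117, 3, 192), (240, -116, 3, 193), (243, -114, 3, 192), (246, -113, 3, 192), (249, -112, 3, 193), (252, -109, 3, 190), (255, -107, 3, 190), (258, -105, 3, 190), (261, -102, 3, 187), (264, -103, 3, 192), (267, -102, 3, 192), (270, -101, 3, 193), (273, -99, 3, 193), (276, -98, 3, 194), (279, -96, 3, 194), (282, -95, 3, 194), (285, -92, 3, 193), (288, -92, 3, 195), (291, -90, 3, 194), (2
```

```bash
for i in 1 2 3; do python3 -m pendant '[[[0,0,0.05,0,0.8],[0,0,0.05,0,0.8]]]' | grep -E "tool_pos|ft"; done
```

```text
tool_pos: [0.6196, 0.0667, 0.1805]
ft_force: [-3.6, 5.2, 1.2]
tool_pos: [0.6197, 0.0667, 0.1802]
ft_force: [-5.1, 5.5, 0.1]
tool_pos: [0.6198, 0.0667, 0.1801]
ft_force: [-4.2, 5.1, 3.2]
```

```bash
python3 -m pendant '[[[0,0,0.05,0,0.8],[0,0,0.05,0,0.8]]]' | grep -E "tool_pos|ft"; python3 -m pendant '[[[0,0,0.0,0,0.6],[0,0,0.0,0,0.2],[0,0,0,0,0.2],[0,0,0,0,0.2],[0,0,-2,0,0.2],[0,0,-4,0,0.2],[0,0,-7,0,0.2],[0,0,-8,0,0.2],[0,0,-8,0,0.2]]]' | grep -E "tool_pos|ft|width"; python3 - <<'E'
from h import *
go([-.19,0,.2])
s=sense();p,d=capture("wrist");P=w2b(wcloud(s,d))*1000;np.save("w10P.npy",P)
cv2.imwrite("pics/w10.png",cv2.resize(p[60:310,150:370],None,fx=2.4,fy=2.4,interpolation=2))
print([(v,)+tuple(np.round(P[v,256]).astype(int).tolist()) for v in range(80,260,4)])
E
```

```text
tool_pos: [0.6198, 0.0666, 0.18]
ft_force: [-4.6, 5.3, 4.3]
tool_pos: [0.6197, 0.0656, 0.2575]
ft_force: [0.5, 0.5, 0.3]
width: 0.0683
shift [8.56 0.2  5.74] turn -0.03 | TCP box mm [-104.4   -2.   257.5] F [0.5 0.5 0.3] w 0.0683 t 15.47
[(80, -211, -3, 1), (84, -205, -3, 0), (88, -191, -3, 133), (92, -187, -3, 132), (96, -184, -3, 132), (100, -180, -3, 132), (104, -177, -3, 133), (108, -174, -3, 133), (112, -170, -3, 134), (116, -167, -3, 132), (120, -163, -3, 131), (124, -160, -3, 132), (128, -156, -3, 132), (132, -153, -3, 133), (136, -149, -3, 132), (140, -146, -3, 132), (144, -142, -3, 132), (148, -139, -3, 132), (152, -135, -3, 133), (156, -132, -3, 132), (160, -128, -3, 132), (164, -125, -3, 133), (168, -121, -3, 133), (172, -117, -3, 131), (176, -113, -3, 128), (180, -90, -3, 51), (184, -93, -3, 79), (188, -118, -3, 188), (192, -116, -3, 193), (196, -114, -3, 194), (200, -110, -3, 189), (204, -107, -3, 191), (208, -103, -3, 188), (212, -101, -3, 192), (216, -99, -3, 193), (220, -95, -3, 192), (224, -93, -3, 193), (228, -90, -3, 195), (232, -89, -3, 198), (236, -86, -3, 199), (240, -83, -3, 199), (244, -79, -3, 198), (248, -77, -3, 199), (252, -74, -3, 200), (256, -71, -3, 200)]
```

View pics/w10.png

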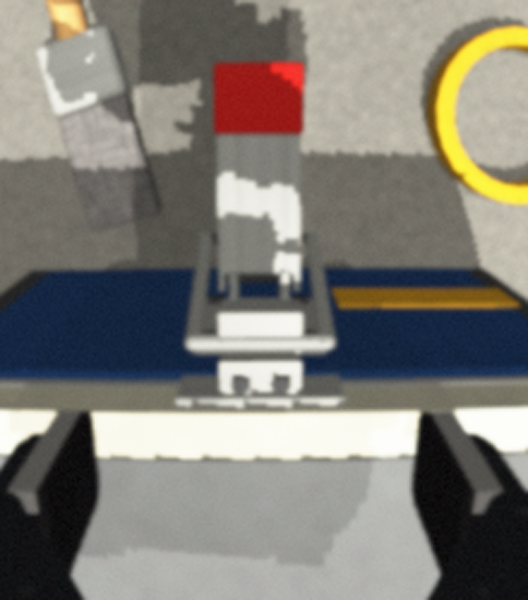

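The bar lies in the groove (axis z about 188.5, x about -107) and the lever is level, with its face at z ≈ 132. Pushing with closed fingers would put the gripper body into the keeper. I'll turn the tool 90°, open it, and push with the back of the outer finger instead, after checking the gripper's outline.

```bash
python3 -m pendant '[[[3,0,0,0,0],[7,0,0,0,0],[10,0,0,0,0],[12.2,0,0,0,0],[12.2,0,0,0,0]]]' 60| grep -E "tool_pos|width"; python3 - <<'E'
from h import *
go([-.226,-.001,.2]); s=sense();print(np.round(s["q"],2))
p,d=capture("wrist");P=(wcloud(s,d)-s["tool_pos"])@Rt(s)*1000
m=(d>0)&(abs(P[...,0])<60)&(P[...,2]<30)&(P[...,2]>-130)
Q=P[m]
for z in range(-110,20,8):
    k=Q[abs(Q[:,2]-z)<4]
    if len(k): print(z,len(k),"y",np.round([k[:,1].min(),k[:,1].max()]),"x",np.round([k[:,0].min(),k[:,0].max()]))
E
```

```text
tool_pos: [0.4962, 0.0547, 0.2562]
width: 0.0855
shift [-0.25  0.07  5.62] turn 0.01 | TCP box mm [-228.4   -1.7  256.2] F [-0.3  0.6 -0.4] w 0.0855 t 16.15
[-0.49  0.17  0.34  1.94 -0.06  1.05  1.54]
-94 5216 y [-71.  70.] x [ 2. 21.]
-86 8383 y [-72.  70.] x [-4. 21.]
-78 6943 y [-72.  71.] x [-13.  20.]
-70 6599 y [-73.  72.] x [-13.  18.]
-62 3979 y [-74.  73.] x [-13.  18.]
-54 4240 y [-75.  74.] x [-13.  14.]
-46 967 y [-73.  72.] x [ 6. 15.]
-38 837 y [-53.  52.] x [-3. 12.]
-30 973 y [-57.  56.] x [-12.  12.]
-22 896 y [-57.  56.] x [-11.  12.]
-14 754 y [-57.  56.] x [-11.  12.]
-6 435 y [-54.  53.] x [-11.  11.]
2 1 y [42. 42.] x [-2. -2.]
```

```bash
python3 -m pendant '[[[0,0,0,10,0],[0,0,0,20,0],[0,0,0,30,0],[0,0,0,40,0],[0,0,0,50,0],[0,0,1,60,0],[0,0,2,70,0],[-0.2,0,3,80,0],[-0.2,0,4,90,0],[-0.2,0.1,5,90,0],[-0.2,0.1,5.6,90,0],[-0.2,0.1,5.6,90,0]]]' 60| grep -E "tool_pos|width"; python3 - <<'E'
from h import *
go([-.226,-.001,.14]); s=sense();print(np.round(s["q"],2),np.round(Rt(s),3).tolist())
E
```

```text
tool_pos: [0.4997, 0.0561, 0.2007]
width: 0.0855
shift [-0.03 -0.12  6.07] turn -89.94 | TCP box mm [-224.7   -0.7  200.7] F [-0.4 -0.1  0.9] w 0.0855 t 17.7
[-0.64  0.25  0.53  2.01 -0.16  0.93  0.06] [[-0.091, 0.996, -0.001], [0.996, 0.091, -0.0], [-0.0, -0.001, -1.0]]
```

```bash
python3 -m pendant '[[[0,-0.4,3,0,0],[0,-0.8,5.5,0,0],[0,-0.8,6.5,0,0],[0,-0.8,7.2,0,0],[0,-0.8,7.8,0,0],[0,-0.8,7.8,0,0]]]' 60| grep -E "tool_pos|width|ft"; python3 -m pendant '[[[0,0.05,0.5,0,0],[0,0.1,1,0,0],[0,0.2,1.5,0,0],[0,0.2,1.5,0,0]]]' | grep -E "tool_pos|width|ft"; python3 -c "
from h import *
go([-.2283,-.001,.0995])"
```

```text
tool_pos: [0.4923, 0.0554, 0.1235]
ft_force: [0.1, -0.3, 1.4]
width: 0.0856
tool_pos: [0.4941, 0.0556, 0.108]
ft_force: [-0.3, 0.2, 2.5]
width: 0.0855
shift [-0.03  0.21  0.85] turn 89.99 | TCP box mm [-230.4   -0.7  108. ] F [-0.3  0.2  2.5] w 0.0855 t 18.95
```

```bash
python3 -m pendant '[[[0,0.2,0.8,0,0],[0,0.6,1.5,0,0],[0,1.2,2.4,0,0],[0,1.2,2.4,0,0]]]' | grep -E "tool_pos|width|ft"; python3 -m pendant '[[[0,0.4,0.4,0,0],[0,0.9,0.9,0,0],[0,0.9,0.9,0,0]]]' | grep -E "tool_pos|width|ft"; python3 - <<'E'
from h import *
go([-.1984,-.001,.0686])
s=sense();p,d=capture("scene");P=w2b(cloud("scene",d))*1000
cv2.imwrite("pics/s11.png",cv2.resize(p[120:280,190:350],None,fx=3.7,fy=3.7,interpolation=2))
E
```

```text
tool_pos: [0.5054, 0.0567, 0.0831]
ft_force: [-1.9, -0.3, 1.0]
width: 0.0854
tool_pos: [0.5154, 0.0575, 0.0749]
ft_force: [-0.4, -0.1, -0.1]
width: 0.0854
shift [-0.03  1.06  0.63] turn 90.0 | TCP box mm [-209.    -0.7   74.9] F [-0.4 -0.1 -0.1] w 0.0854 t 19.82
```

View pics/s11.png

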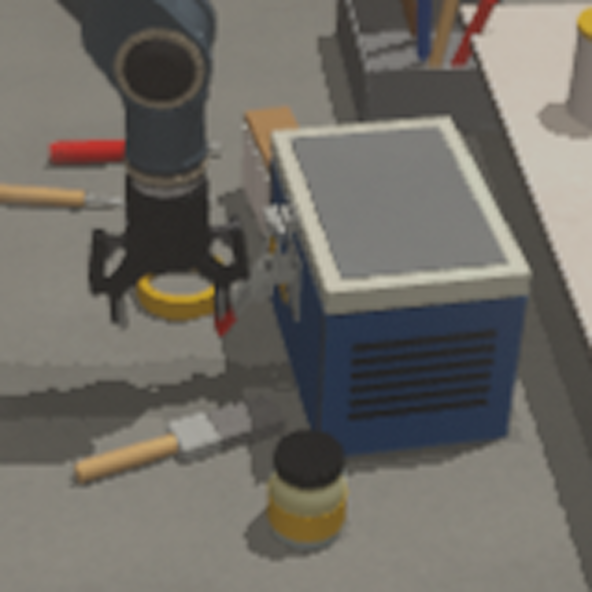

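The finger is on the red end at scene crop (225,320) and the lid is flat. I'll keep going in small steps.

```bash
for i in 1 2 3 4 5; do python3 -m pendant '[[[0,0.15,0.1,0,0],[0,0.3,0.17,0,0],[0,0.3,0.17,0,0]]]' | grep -E "tool_pos|ft"; done; python3 -c "
from h import *
go([-.1984,-.001,.0686])"
```

```text
tool_pos: [0.5179, 0.0578, 0.0736]
ft_force: [-2.1, -0.5, 0.2]
tool_pos: [0.5214, 0.0581, 0.072]
ft_force: [-1.7, -0.2, -0.3]
tool_pos: [0.5245, 0.0584, 0.0703]
ft_force: [-0.8, 0.4, 0.2]
tool_pos: [0.5272, 0.0586, 0.0685]
ft_force: [0.3, 0.2, 0.5]
tool_pos: [0.5283, 0.0587, 0.0662]
ft_force: [-3.9, -1.0, 0.0]
shift [-0.03 -0.23 -0.24] turn 89.99 | TCP box mm [-196.1   -0.7   66.2] F [-3.9 -1.   0. ] w 0.0856 t 21.75
```

```bash
python3 - <<'E'
from h import *
p,d=capture("scene");cv2.imwrite("pics/s12.png",cv2.resize(p[160:230,225:315],None,fx=8,fy=8,interpolation=2))
P=w2b(cloud("scene",d))*1000
m=(P[...,2]>180)&(P[...,2]<215)&(P[...,0]>-88)&(P[...,0]<85)&(abs(P[...,1])<120)
print(m.sum(),np.polyfit(P[m][:,0],P[m][:,2],1),np.polyval(np.polyfit(P[m][:,0],P[m][:,2],1),[-90,90]))
E
```

```text
2028 [-6.42957082e-03  1.95428422e+02] [196.00708292 194.84976017]
```

View pics/s12.png

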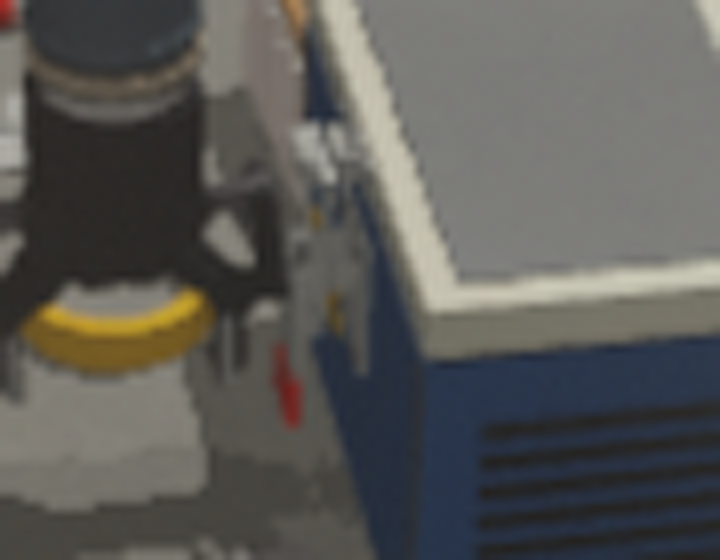

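The lid now reads flat (slope about 0.006; loose would be 0.033). The red end, at crop (285,385), stands away from the finger at (235,330), so it appears to have snapped. I'll back off and verify.

```bash
python3 -m pendant '[[[0,-1.5,0,0,0],[0,-4,0,0,0],[0,-4,-4,0,0],[0,-4,-9,0,0],[0,-4,-14,-10,0],[0,-4,-17,-20,0],[0,-4,-17,-30,0],[0,-4,-17,-40,0],[0,-4,-17,-50,0],[0,-4,-17,-60,0],[0,-4,-17,-70,0],[0,-4,-17,-80,0]]]' | grep -E "tool_pos|ft"; python3 -m pendant '[[[0,0,0,-9,0],[0,0,0,-9,0]]]' | grep -E "tool_pos|ft"; python3 -c "
from h import *
go([-.12,0,.27])"
```

```text
tool_pos: [0.49, 0.0553, 0.2371]
ft_force: [-0.1, -0.0, -0.6]
tool_pos: [0.4899, 0.0551, 0.2371]
ft_force: [-0.2, -0.6, 0.1]
shift [-11.46   0.3   -3.27] turn -1.13 | TCP box mm [-234.6   -0.8  237.1] F [-0.2 -0.6  0.1] w 0.0854 t 23.55
```

```bash
python3 -m pendant '[[[0,0,-2,0,0],[-2,0,-3.3,0,0],[-6,0,-3.3,0,0],[-9,0.2,-3.3,0,0],[-11.4,0.3,-3.3,0,0],[-11.4,0.3,-3.3,0,0],[-11.4,0.3,-3.3,0,0]]]' | grep -E "tool_pos|ft"; python3 - <<'E'
from h import *
go([-.12,0,.27])
s=sense();p,d=capture("wrist");P=w2b(wcloud(s,d))*1000
cv2.imwrite("pics/w13.png",cv2.resize(p[60:300,150:370],None,fx=2.4,fy=2.4,interpolation=2))
for u in (246,258):print([(v,)+tuple(np.round(P[v,u]).astype(int).tolist()) for v in range(110,270,3)])
m=(P[...,2]>180)&(P[...,2]<215)&(P[...,0]>-88)&(P[...,0]<40)&(abs(P[...,1])<120)
f=np.polyfit(P[m][:,0],P[m][:,2],1);print(f,np.polyval(f,-90))
E
```

```text
tool_pos: [0.6026, 0.0663, 0.2696]
ft_force: [0.6, 0.3, 0.6]
shift [-0.14 -0.02 -0.04] turn -1.09 | TCP box mm [-1.214e+02  2.000e-01  2.696e+02] F [0.6 0.3 0.6] w 0.0854 t 24.43
[(110, -189, -13, 0), (113, -185, -13, 0), (116, -181, -13, 0), (119, -177, -13, 0), (122, -173, -13, 0), (125, -169, -13, -1), (128, -165, -13, 0), (131, -160, -13, 0), (134, -156, -14, 0), (137, -152, -14, -1), (140, -148, -14, 0), (143, -144, -14, -1), (146, -140, -14, 0), (149, -136, -14, -1), (152, -132, -14, 0), (155, -128, -14, 0), (158, -124, -14, 2), (161, -119, -14, 0), (164, -115, -15, 0), (167, -123, -12, 64), (170, -122, -12, 72), (173, -121, -12, 84), (176, -121, -11, 100), (179, -121, -11, 114), (182, -120, -10, 123), (185, -117, -10, 121), (188, -117, -10, 134), (191, -114, -10, 134), (194, -111, -10, 134), (197, -109, -10, 134), (200, -106, -10, 135), (203, -118, -8, 182), (206, -118, -8, 188), (209, -115, -8, 188), (212, -113, -8, 189), (215, -109, -9, 185), (218, -105, -9, 180), (221, -103, -9, 182), (224, -103, -9, 188), (227, -100, -9, 188), (230, -98, -9, 188), (233, -96, -9, 189), (236
[... 678 characters left out ...]
76, -121, 1, 101), (179, -121, 1, 115), (182, -120, 1, 123), (185, -90, 1, 18), (188, -116, 1, 129), (191, -112, 1, 127), (194, -90, 1, 62), (197, -93, 1, 85), (200, -119, 1, 176), (203, -118, 1, 183), (206, -118, 1, 188), (209, -115, 1, 189), (212, -113, 1, 188), (215, -109, 1, 184), (218, -105, 1, 180), (221, -103, 1, 183), (224, -103, 1, 188), (227, -100, 1, 188), (230, -98, 1, 188), (233, -95, 1, 188), (236, -92, 1, 188), (239, -91, 0, 190), (242, -89, 0, 192), (245, -88, 0, 194), (248, -85, 0, 194), (251, -83, 0, 194), (254, -80, 0, 195), (257, -77, 0, 195), (260, -74, 0, 194), (263, -73, 0, 196), (266, -70, 0, 196), (269, -67, 0, 195)]
[9.04431638e-03 1.95919443e+02] 195.10545459617066
```

View pics/w13.png

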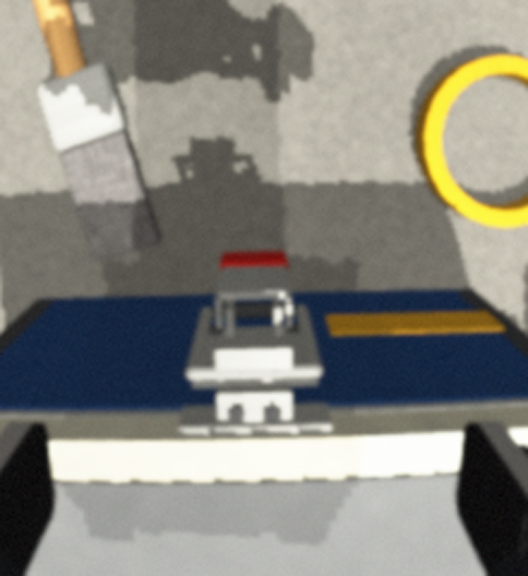

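```bash
python3 -c "
from plant import *
print(close_job())"
```

```text
the job is handed in; nothing more can be done
None
```

The lid is down, the bail is hooked and the latch snapped home over centre. I handed the job in at about 24.5 s with the arm clear; `close_job()` reports no verdict.

- **Lid:** I lowered it with the closed fingertips until its front edge lay at about z = 199 mm. The push ended at about 25 N against the seal.
- **Bail:** The wrist depth picture put the keeper's groove at x ≈ -107 mm, about 7 mm nearer the lid than nominal. I pinched the bail at its bar, lifted it over the outer land and lowered it in small steps. It settled on the groove floor with about 4 N of upward force on the tool.
- **Lever:** I turned the gripper 90° with the jaws open, so that the gripper body stayed clear of the keeper. I then pushed the red end down with the back of one finger. Force readings at the end of each push stayed under about 5 N.

**Last checks, from the wrist camera:**

| What | Reading |
|---|---|
| Lever's red face | x ≈ -123.5 mm, vertical, which matches the home position |
| Keeper | dropped about 5 mm with the lid |
| Lid edge | 193–195 mm (limit 196 mm); points at the edge gave 192–194, a line fit gave 195.1 |
| Bail bar | seen in the groove, but not measured again after the latch closed |
| Brush and tape roll | apparently where they were; I did not measure the bystanders' positions |

An earlier scene-camera fit gave 196.0 mm for the lid edge, right at the limit. That camera read the whole lid about 2 mm high, and the slope showed the lid nearly flat.

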